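Check the brake lever of a ware cart's push handle

ROBOT

A 6-joint arm with a two-finger parallel gripper is mounted at the origin on the work surface. World frame = base frame: x ahead of the robot, y to its left, z up, the work surface at z = 0. Lengths are in m, angles in rad, forces in N, time in s.
With the tool pointing down it reaches from about 0.3 to 0.75 m from the base axis. Payload 8.5 kg.
Tool frame: the origin (TCP) lies between the finger pads; the fingertips stand arm.finger_overhang ahead of it and the grasp point (between the pads) is the TCP (arm.finger_overhang is the distance from the TCP to the fingertips, in m); x points along the fingers, y is the direction in which the jaws open and shut, and the axes are right-handed (so a half turn about x gives the same grasp; the last joint's range is limited). The gripper opens to 85 mm and grips with 20 to 120 N. Pads are 22 mm wide; open, the fingers measure 114 mm over their backs; the gripper's body (76 mm by 85 mm) begins 54 mm behind the grasp point. The pads swing forward as they close: fully open they stand 13 mm farther back than shut.
Start: joints at [0.932, 0.381, 1.297, -0, 1.464, -0.215], TCP at [0.226, 0.501, 0.25] pointing down, gripper open.
Joint ranges: [-3.11, 3.11], [-0.89, 2.33], [0.22, 2.48], [-1.42, 4.56], [0.17, 2.85], [-2.88, 2.88]. Speed limits (rad/s): [2.39, 2.39, 3.14, 3.14, 3.14, 3.14].

INTERFACE

Orientations are given as [roll, pitch, yaw] about the fixed x, y, z axes, in that order (R = Rz(yaw) Ry(pitch) Rx(roll)).
In Python, from plant import arm, optics, ticket gives the robot as it stands.
- The arm moves only by the shell command python3 -m inch 'ROWS' [OPENING] [FORCE]. ROWS is JSON, a list of rows, each an object with "translation": the shift along the tool's x, y, z in mm, a list of three; "twist": the turn about the tool's x in rad. In form: [{"translation": [dx, dy, dz], "twist": twist}, ...]. A call has 1 to 5 rows; each row shifts and turns the pose as measured when the row begins, along the tool's axes as they then stand; what a row does not reach is not made up. A row lasts 1/10 s, in which the tool goes at most 50 mm and 8.59 degrees, less where a joint would pass 70% of its speed; a pose out of reach is approached as far as the arm can. A call is refused whole if a number of a shift passes 50 or a number of a turn 0.15, either way. A call with a gripper value outside its range is refused whole. OPENING is the closure, from 0 (fully open) to 1 (shut), set as the call begins (- or left out, the last holds). The fingers move at their own pace and stop on an object; FORCE is the grip in N (left out, the last holds). Time passes only in rows, so rows that do not move let the fingers close. It gives the time, the measured TCP pose, the force and the opening at its end, in the units of the state.
- arm.get_obs(): the state, without advancing time (a new reading comes with each control period).
- optics.get_image(name): name is "side" or "top"; returns (picture, depth): 420x560x3 uint8, blue, green, red; 420x560 float32, m along the optical axis (not along the pixel's ray), 0 where there is no reading.
- optics.camera_model(name): a dict with "camera_matrix" (3x3 intrinsics, pixels), "world_to_cam" (4x4, takes a point from world to camera coordinates). Camera axes: x right, y down, z forward; pixel columns grow to the right and rows downward; lengths in m; the calibration is good to about 2 mm. A picture is of the moment at which its call begins. camera_model takes no time and is no camera call.
- ticket.finish_job(): hands the job in, once; it reports no verdict.
The state is a dict: "time": time; "joint_positions": joint angles; "qd": joint speeds; "effort": joint torques, N m; "tcp_pos": TCP position; "orientation": TCP orientation; "wrist_force": force on the tool from outside, world axes, zero at the start; "ft_torque": the same for the moment, N m; "gripper_width": finger opening in m.
Only numpy, scipy, OpenCV 4.12 (cv2) and the standard library are available. Lean on these libraries where they do the work, as an engineer would, in place of code of your own. Each camera call takes 0.05 s, during which the arm holds its last target.

TASK

A ware cart's push handle stands on the glazing bench with two hand levers on the far side of its bar; check the longer one, the brake. With the backs of your closed fingers press its blade in towards the bar until it stops short of the bar, keep it there for two seconds, take your fingers off so that it springs right out, then press it to its stop again and finish while still holding it there, so that the gap can be measured. Only push on the outside of the blade, without reaching behind it, gripping or forcing it, and leave the bar, the short lever and the cups untouched.

Things in the scene. Friction and masses are not known exactly. Their poses are not given: they have to be found in the camera images.
- handle: Push handle: a steel tube bent to an upside-down U, 24 mm thick (30 mm over its two black rubber sleeves), bolted on a plywood board 130 x 500 x 18 mm. Its straight bar runs along the body's y axis, 130 mm above the bench, 430 mm wide over the uprights' centres. Fixed to the bench; origin at bench level under the middle of the bar; x points to the side the levers are on (away from the robot at yaw 0, yaw within 0.4 rad), z up. Not to be touched.
- long_clamp: Black clamp of the long (brake) lever, gripping the bar; fixed. Origin on the lever's upright hinge axis at mid-height of the blade, 130 mm above the bench and 30 mm in front of the bar's axis; frame: x horizontal, from the bar out to the lever side (away from the robot at yaw 0), y along the bar in the direction the blade points, z up. The two clamps have their places on the bar swapped at random, hinges about 220 mm apart.
- long_lever (a joint): Brake lever angle, rad: 0 sprung out at rest, grows as the blade is pressed in towards the bar, hard stop at 0.24. At value q the blade runs from the hinge in the direction (sin(0.35 - q), cos(0.35 - q)) of the clamp's (x, y). A return spring gives 0.30 N m at rest and 0.78 N m at the stop (about 3 N rising to 8 N when pressed 95 mm from the hinge). At the stop about 20 mm of air is left between the blade's end and the rubber sleeve.
- long_press (a point): Point on the outer face of the brake lever's blade, 95 mm from the hinge and at mid-height: the place to press, towards the bar. The aluminium blade is a flat strip on edge, 20 mm high (120 to 140 mm above the bench), 8 mm thick, ending 125 mm from the hinge in an upright 16 mm round; its outer face lies 4 mm outside the line from the hinge. Its inner face, towards the bar, must not be touched. The point's axes are the clamp's at rest and turn with the lever.
- short_clamp: The same black clamp, carrying the short lever; origin and axes as for the long one. Leave alone.
- short_lever (a joint): Short lever's angle, rad, 0 at rest; its blade is only 55 mm long from the hinge, otherwise like the long one. Leave at rest.
- cup0: Unglazed clay cup standing upside down on the bench, 68 mm wide, 76 mm high, foot ring up; loose; origin at the centre of its underside. Stands beyond the levers. Leave alone.
- cup1: Unglazed clay cup standing upside down on the bench, 68 mm wide, 76 mm high, foot ring up; loose; origin at the centre of its underside. Stands beyond the levers. Leave alone.
- cup2: Unglazed clay cup standing upside down on the bench, 68 mm wide, 76 mm high, foot ring up; loose; origin at the centre of its underside. Stands beyond the levers. Leave alone.

How it is judged:
On the way, in this order (a step that is already met when the one before it is completed fails the run):
1. the fingers press the long lever in to its stop and keep it there (1 s) (value of joint long_lever above 0.21 rad and contact force between the fingers and long_clamp above 1.5 N), for 1 s.
2. the fingers come off the long lever and it springs right out (value of joint long_lever below 0.03 rad and contact force between the fingers and long_clamp below 0.1 N), for 0.2 s.
At the end, for the whole second after the job is handed in: The fingers hold the long lever in against its stop (joint above 0.21 rad of 0.24, at least 1.5 N on the blade) and still; the short lever is at rest (below 0.03 rad); each cup is within 15 mm of where it stood (all of step 1 and velocity of joint long_lever below 0.05 rad/s and value of joint short_lever below 0.03 rad and distance of each of cup0, cup1, cup2 from where it was at the start of the episode below 0.015 m); the arm keeps its last pose, push and grip.
It fails at once if the fingers get behind the long blade or grip it (over 1 N on its inner face) (contact force between the fingers and long_lever_c0 above 1 N).
It fails at once if the robot touches the bar or its board (over 2 N) (contact force between any of the fingers, the arm and handle above 2 N).
It fails at once if the long lever is forced (over 60 N) (contact force between the fingers and long_clamp above 60 N).
It fails at once if the short lever is pressed (over 0.05 rad) (value of joint short_lever above 0.05 rad).
It fails at once if a cup is lifted, carried or pushed more than 15 mm (distance of any of cup0, cup1, cup2 from where it was at the start of the episode above 0.015 m).
It also fails if it takes over 42 s, if anything falls off the work surface, if the arm or the gripper's body presses on something with over 40 N, if the wrist force passes 120 N, or if a joint passes its speed limit or range.

## Working session

There is one attempt and no reset: what is moved stays moved. The work goes in short steps, Python scripts to look and compute and a shell command to move; the robot and the scene stay as the last step left them, time stands still between calls to the robot, and variables do not carry over. Pictures are saved under pics/ and viewed, and the job is handed in when it is done.

```bash
ls; mkdir -p pics; python3 - <<'E'
from plant import arm, optics, ticket
import cv2, numpy as np
print(arm.get_obs()); print(arm.finger_overhang)
for n in("side","top"):
    im,d=optics.get_image(n); cv2.imwrite(f"pics/{n}0.png",im); np.savez(f"pics/{n}0.npz",im=im,d=d)
    m=optics.camera_model(n); print(n,m)
E
```

```text
pics
{'time': 0.0, 'joint_positions': array([ 9.31668979e-01,  3.81188169e-01,  1.29829163e+00,  1.51694407e-05,
        1.46357298e+00, -2.15287822e-01]), 'qd': array([ 0.00015462,  0.00012121, -0.00080796, -0.00116557,  0.00210311,
        0.00020371]), 'effort': array([ 8.62202546e-05, -4.48457694e+01, -2.31281161e+01, -1.87304554e-04,
        4.72777057e-03,  6.12216155e-06]), 'tcp_pos': array([0.22602162, 0.50111429, 0.24970555]), 'orientation': array([-1.79641166,  1.56933613, -2.22025282]), 'wrist_force': array([-0.3685968 ,  0.04009871,  0.47282665]), 'ft_torque': array([ 0.01631174, -0.02276569,  0.00594146]), 'gripper_width': 0.08571249212659816}
0.019
side {'camera_matrix': array([[380.29318029,   0.        , 285.99502411],
       [  0.        , 380.29318029, 207.15007697],
       [  0.        ,   0.        ,   1.        ]]), 'world_to_cam': array([[ 0.79324257, -0.60868385,  0.01643728, -0.45108389],
       [-0.46001566, -0.61674615, -0.63875644,  0.35561591],
       [ 0.39893836,  0.49912739, -0.76923341,  0.51908774],
       [ 0.        ,  0.        ,  0.        ,  1.        ]])}
top {'camera_matrix': array([[400.63785782,   0.        , 284.9326047 ],
       [  0.        , 400.63785782, 207.91951992],
       [  0.        ,   0.        ,   1.        ]]), 'world_to_cam': array([[ 0.01615214, -0.99986225, -0.00381992,  0.02801104],
       [-0.99795436, -0.01588474, -0.06192556,  0.61458037],
       [ 0.06185635,  0.00481234, -0.99807346,  0.80039259],
       [ 0.        ,  0.        ,  0.        ,  1.        ]])}
```

View pics/top0.png

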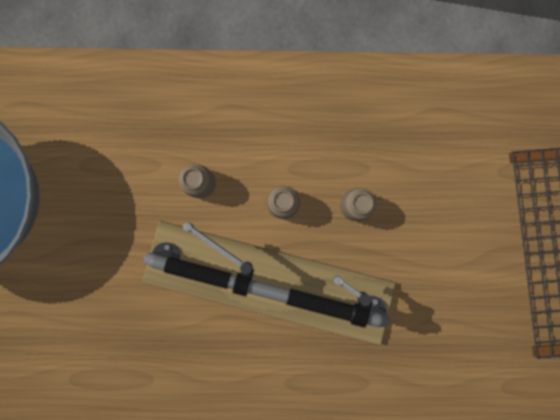

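View pics/side0.png

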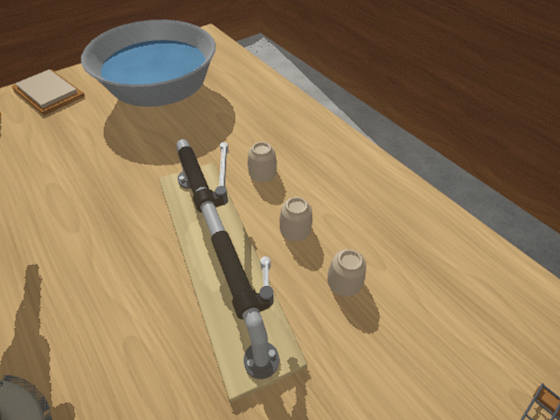

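The top view shows the long lever's hinge near (246,268) and its tip near (187,227). The short lever is at (366,299) to (337,281), and the cups are at (196,181), (284,203) and (359,205). I'll measure these next.

```bash
cat > h.py <<'E'
import numpy as np, cv2
from plant import arm, optics
def cloud(n,f):
    z=np.load(f); im,d=z['im'],z['d']; m=optics.camera_model(n); K=m['camera_matrix'];T=m['world_to_cam']
    v,u=np.mgrid[:d.shape[0],:d.shape[1]]
    P=np.stack([(u-K[0,2])/K[0,0]*d,(v-K[1,2])/K[1,1]*d,d],-1)
    W=(P-T[:3,3])@T[:3,:3]; W[d==0]=np.nan
    return im,W
def rayz(n,u,v,z):
    m=optics.camera_model(n);K=m['camera_matrix'];T=m['world_to_cam'];R=T[:3,:3]
    c=-R.T@T[:3,3]; r=R.T@np.array([(u-K[0,2])/K[0,0],(v-K[1,2])/K[1,1],1]); return c+r*(z-c[2])/r[2]
def proj(n,p):
    m=optics.camera_model(n);K=m['camera_matrix'];T=m['world_to_cam'];q=K@(T[:3,:3]@np.array(p)+T[:3,3]); return q[:2]/q[2]
E
python3 - <<'E'
from h import *
im,W=cloud('top','pics/top0.npz')
# bar: points z .115-.15 inside board area
Z=W[...,2]
mask=(Z>0.125)&(Z<0.155)
v,u=np.nonzero(mask); print(len(v),u.min(),u.max(),v.min(),v.max())
# bar fit: use dark sleeves / robust line
P=W[mask][:,:2]
l=cv2.fitLine(P.astype(np.float32),cv2.DIST_HUBER,0,0.01,0.01).ravel();
for it in range(3):
    n=np.array([-l[1],l[0]]); dd=(P-l[2:])@n; k=abs(dd)<0.016; l=cv2.fitLine(P[k].astype(np.float32),cv2.DIST_L2,0,0.01,0.01).ravel()
if l[1]<0:l[:2]*=-1
print('bar',l,'yaw',np.arctan2(-l[0],l[1]))
for nm,a in dict(lt=(187,227),lh=(246,268),st=(337,281),sh=(366,299)).items():
    print(nm,W[a[1],a[0]],rayz('top',*a,0.14))
for c in[(196,181),(284,203),(359,205)]:
    print('cup',rayz('top',*c,.076),W[c[1],c[0]])
big=cv2.resize(im[205:345,130:410],None,fx=2.85,fy=2.85,interpolation=cv2.INTER_CUBIC); cv2.imwrite('pics/crop0.png',big)
E
```

```text
5693 0 387 122 327
bar [0.23446059 0.97212565 0.46667522 0.07570128] yaw -0.23666367
lt [0.57060765 0.20736658 0.13886952] [0.57059592 0.20708572 0.14      ]
lh [0.50184901 0.10246797 0.14390577] [0.50150237 0.10285426 0.14      ]
st [ 0.48150253 -0.05483652  0.13693747] [ 0.48186063 -0.05444826  0.14      ]
sh [ 0.45270051 -0.10367657  0.1440217 ] [ 0.45205831 -0.10447508  0.14      ]
cup [0.65940185 0.20850838 0.076     ] [0.65968908 0.20903054 0.07372399]
cup [0.61988435 0.03951491 0.076     ] [0.62016565 0.03954277 0.07221257]
cup [ 0.6183337  -0.10323345  0.076     ] [ 0.61887248 -0.10457767  0.0685413 ]
```

View pics/crop0.png

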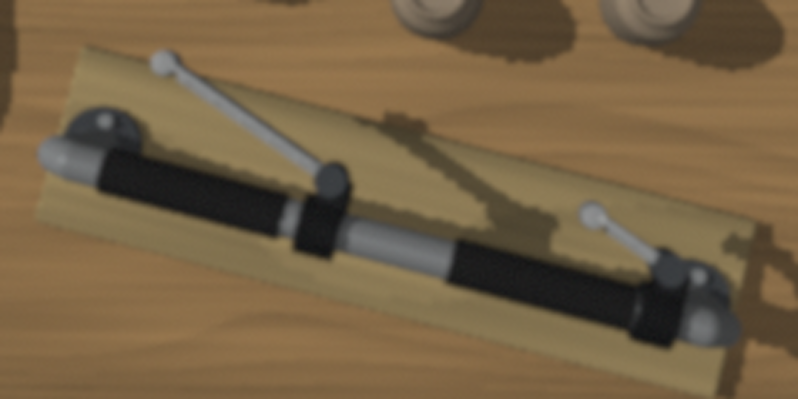

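```bash
cat >> h.py <<'E'
from scipy.spatial.transform import Rotation as Ro
H=np.array([0.5016,0.1018]); PH=0.237  # hinge, -yaw
def bl(q): a=0.35-q+PH; return np.array([np.sin(a),np.cos(a)]),np.array([np.cos(a),-np.sin(a)])
def st():
    o=arm.get_obs(); R=Ro.from_euler('xyz',o['orientation']).as_matrix(); return o,R
def target(q,gap,s=.095,half=.0145,z=.122):
    b,n=bl(q); p=H+s*b+(.004+half+gap)*n; return np.array([*p,z])
def show(tgt=None,q=.24):
    o,R=st(); print('t',round(o['time'],2),'tcp',o['tcp_pos'].round(4),'F',o['wrist_force'].round(2),'w',round(o['gripper_width'],4)); 
    print('axes x,y,z',R.T.round(3).tolist())
    b,n=bl(q); print('F along n',round(float(o['wrist_force'][:2]@n),2),'yaw err: y.n',(R[:2,1]@n).round(3),'y.b',(R[:2,1]@b).round(3))
    if tgt is not None: print('tool shift mm',(R.T@(tgt-o['tcp_pos'])*1e3).round(1), 'world',(tgt-o['tcp_pos']).round(4))
E
python3 - <<'E'
from h import *
b,n=bl(0); tip=H+.125*b
for nm,p in (('hinge',H),('tip',tip)):
    print(nm,p,[proj(c,[*p,.14]).round(1) for c in('top','side')])
print(rayz('side',224,147,.14),rayz('side',221,190,.143))
print(target(.24,0),target(0,.015)); show(target(0,.025,z=.25))
ims,Ws=cloud('side','pics/side0.npz'); print(Ws[146,224],Ws[190,221])
cv2.imwrite('pics/sc.png',cv2.resize(ims[120:330,140:340],None,fx=2.8,fy=2.8,interpolation=cv2.INTER_CUBIC))
E
```

```text
hinge [0.5016 0.1018] [array([246.6, 268. ]), array([221.2, 191.5])]
tip [0.57083321 0.20587575] [array([187.7, 226.9]), array([223.8, 143.9])]
[0.56636805 0.19795183 0.14      ] [0.50196417 0.10238637 0.143     ]
[0.55130477 0.18484629 0.122     ] [0.58210954 0.16234307 0.122     ]
t 0.1 tcp [0.226  0.5011 0.2498] F [ 0.07 -0.61 -0.43] w 0.0854
axes x,y,z [[-0.001, -0.001, -1.0], [0.411, 0.912, -0.001], [0.912, -0.411, -0.0]]
F along n 0.27 yaw err: y.n 0.077 y.b 0.997
tool shift mm [-1.000e-01 -1.640e+02  4.738e+02] world [ 3.644e-01 -3.443e-01  2.000e-04]
[0.56886106 0.20239899 0.13811525] [0.50182688 0.10208147 0.14335914]
```

View pics/sc.png

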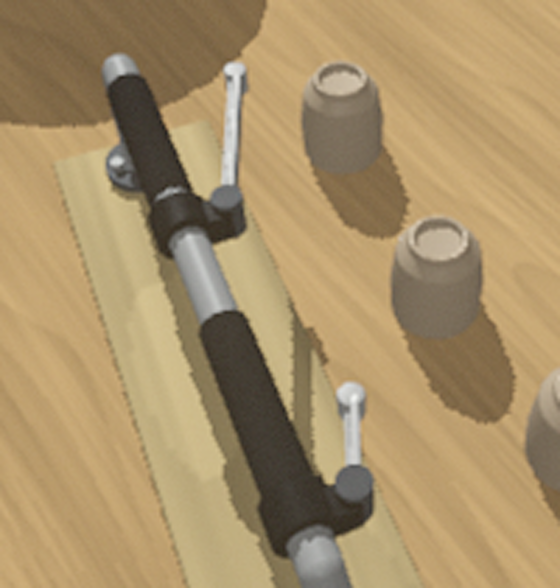

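Both cameras agree on the hinge and the tip, and the 125 mm length and yaw fit the task data. I'll close the fingers and move across at a height of 0.25 m.

```bash
python3 -m inch '[{"translation":[0,-14,40],"twist":0},{"translation":[0,-14,40],"twist":0},{"translation":[0,-14,40],"twist":0},{"translation":[0,-14,40],"twist":0},{"translation":[0,-14,40],"twist":0}]' 1 40
python3 -c "
from h import *
show(target(0,.025,z=.25))"
```

```text
time: 0.6
tcp_pos: [0.3807, 0.3532, 0.2478]
orientation: [-2.185, 1.566, -2.599]
wrist_force: [0.9, 0.3, 0.5]
gripper_width: 0.0122
t 0.6 tcp [0.3807 0.3532 0.2478] F [0.94 0.28 0.49] w 0.0122
axes x,y,z [[-0.004, -0.002, -1.0], [0.403, 0.915, -0.004], [0.915, -0.403, -0.003]]
F along n 0.79 yaw err: y.n 0.067 y.b 0.998
tool shift mm [ -2.5 -95.4 271. ] world [ 0.2097 -0.1964  0.0022]
```

```bash
python3 -m inch '[{"translation":[-1,-16,45],"twist":0},{"translation":[-1,-16,45],"twist":0},{"translation":[0,-16,45],"twist":0},{"translation":[0,-16,45],"twist":0},{"translation":[0,-16,45],"twist":0}]'
python3 -m inch '[{"translation":[0,0,0],"twist":0.15},{"translation":[0,0,0],"twist":0.15},{"translation":[0,0,0],"twist":0.15},{"translation":[0,0,0],"twist":0.15},{"translation":[0,0,0],"twist":0.15}]'
python3 -c "
from h import *
show(target(0,.025,z=.25)); print(arm.get_obs()['joint_positions'])"
```

```text
time: 1.1
tcp_pos: [0.5595, 0.1817, 0.2483]
orientation: [-2.356, 1.563, -2.769]
wrist_force: [-0.1, 1.3, -0.4]
gripper_width: 0.0001
time: 1.6
tcp_pos: [0.5637, 0.175, 0.2443]
orientation: [-1.65, 1.558, -2.82]
wrist_force: [-1.0, -0.1, 0.5]
gripper_width: -0.0001
t 1.6 tcp [0.5637 0.175  0.2443] F [-1.   -0.08  0.48] w -0.0001
axes x,y,z [[-0.013, -0.004, -1.0], [0.921, 0.39, -0.013], [0.39, -0.921, -0.001]]
F along n -0.92 yaw err: y.n 0.733 y.b 0.68
tool shift mm [-5.9 17.5 27.2] world [ 0.0267 -0.0182  0.0057]
[ 0.10173604  0.46160804  1.18185159 -0.00288746  1.51102045 -0.29917715]
```

```bash
python3 -m inch '[{"translation":[-2,0,0],"twist":0.15},{"translation":[-2,0,0],"twist":0.15},{"translation":[-2,0,0],"twist":0.15},{"translation":[-1,0,0],"twist":0.15},{"translation":[-1,0,0],"twist":0.15}]'
python3 -c "
from h import *
show(target(0,.02,z=.25)); print(arm.get_obs()['joint_positions'])"
```

```text
time: 2.1
tcp_pos: [0.563, 0.1748, 0.2501]
orientation: [-0.962, 1.552, -2.882]
wrist_force: [-0.4, -0.3, -0.6]
gripper_width: -0.0001
t 2.1 tcp [0.563  0.1748 0.2501] F [-0.37 -0.33 -0.59] w -0.0001
axes x,y,z [[-0.018, -0.005, -1.0], [0.94, -0.342, -0.015], [-0.342, -0.94, 0.011]]
F along n -0.24 yaw err: y.n 1.0 y.b -0.002
tool shift mm [-0.3 27.   6.4] world [ 0.0232 -0.0152 -0.0001]
[ 0.10154816  0.45893534  1.16960258 -0.00291427  1.531314    0.45036804]
```

```bash
python3 -m inch '[{"translation":[0,15,3],"twist":0},{"translation":[0,12,3],"twist":0},{"translation":[0,0,0],"twist":0}]'
python3 -c "
from h import *
show(target(0,.02,z=.122))"
```

```text
time: 2.4
tcp_pos: [0.5867, 0.1595, 0.2489]
orientation: [-0.981, 1.55, -2.904]
wrist_force: [-0.6, -0.2, 0.3]
gripper_width: -0.0003
t 2.4 tcp [0.5867 0.1595 0.2489] F [-0.64 -0.2   0.32] w -0.0003
axes x,y,z [[-0.02, -0.005, -1.0], [0.938, -0.345, -0.017], [-0.345, -0.939, 0.011]]
F along n -0.53 yaw err: y.n 1.0 y.b -0.005
tool shift mm [126.8   1.7  -1.4] world [-4.000e-04  1.000e-04 -1.269e-01]
```

```bash
python3 -m inch '[{"translation":[25,0,0],"twist":0},{"translation":[25,0,0],"twist":0},{"translation":[15,0,0],"twist":0}]'
python3 - <<'E'
from h import *
show(target(0,.02))
for n in("side","top"):
    im,d=optics.get_image(n); cv2.imwrite(f"pics/{n}1.png",im)
E
```

```text
time: 2.7
tcp_pos: [0.5859, 0.1593, 0.1836]
orientation: [-0.962, 1.554, -2.884]
wrist_force: [0.1, 0.3, -0.4]
gripper_width: 0.0001
t 2.7 tcp [0.5859 0.1593 0.1836] F [ 0.1   0.31 -0.45] w 0.0001
axes x,y,z [[-0.016, -0.004, -1.0], [0.939, -0.344, -0.014], [-0.344, -0.939, 0.009]]
F along n -0.02 yaw err: y.n 1.0 y.b -0.005
tool shift mm [61.6  1.  -1. ] world [ 0.0003  0.0003 -0.0616]
```

View pics/side1.png

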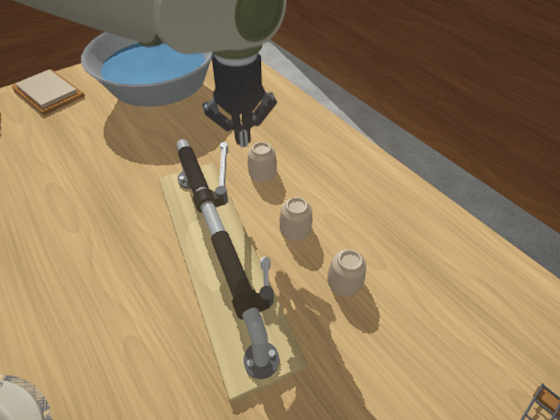

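View pics/top1.png

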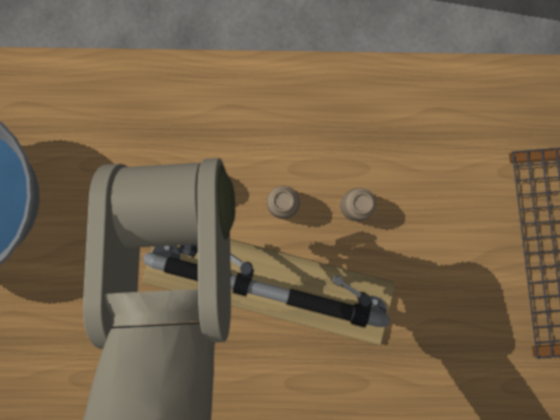

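```bash
python3 - <<'E'
from h import *
im,d=optics.get_image('side'); np.savez('pics/side2.npz',im=im,d=d)
cv2.imwrite('pics/g2.png',cv2.resize(im[60:190,170:310],None,fx=4.2,fy=4.2,interpolation=cv2.INTER_CUBIC))
im,W=cloud('side','pics/side2.npz'); o,R=st()
L=(W-o['tcp_pos'])@R*1e3  # tool coords mm
S=L[60:175,190:290].reshape(-1,3); S=S[~np.isnan(S).any(1)]
S=S[(abs(S[:,1])<90)&(abs(S[:,2])<50)&(S[:,0]<25)]
for a in range(-110,25,8):
    k=(S[:,0]>=a)&(S[:,0]<a+8)
    if k.sum(): print(a,k.sum(),'y',S[k,1].min().round(),S[k,1].max().round(),'z',S[k,2].min().round(),S[k,2].max().round())
E
```

```text
-110 86 y -38.0 32.0 z -2.0 38.0
-102 68 y -39.0 38.0 z -4.0 13.0
-94 176 y -42.0 40.0 z -5.0 14.0
-86 273 y -47.0 44.0 z -6.0 22.0
-78 314 y -60.0 58.0 z -11.0 21.0
-70 302 y -62.0 61.0 z -11.0 20.0
-62 218 y -61.0 59.0 z -11.0 19.0
-54 196 y -54.0 50.0 z -10.0 20.0
-46 156 y -47.0 45.0 z -11.0 19.0
-38 235 y -41.0 39.0 z -12.0 15.0
-30 138 y -34.0 31.0 z -8.0 16.0
-22 61 y -20.0 19.0 z -6.0 14.0
-14 54 y -15.0 12.0 z -4.0 13.0
-6 55 y -15.0 12.0 z -2.0 13.0
2 56 y -15.0 11.0 z -2.0 14.0
10 41 y -14.0 11.0 z 7.0 14.0
18 8 y -8.0 4.0 z 4.0 11.0
```

View pics/g2.png

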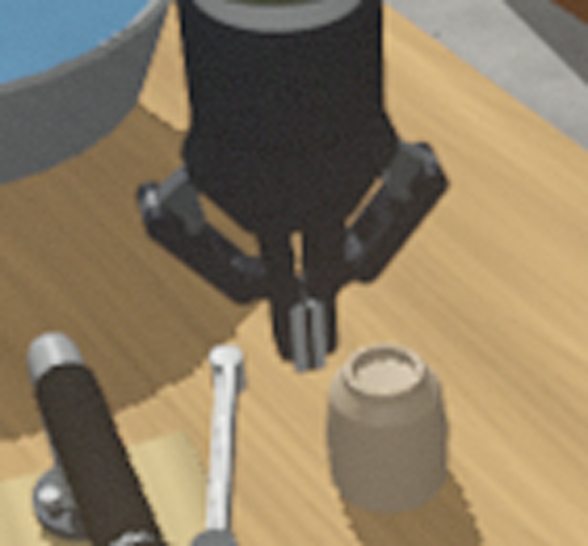

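The closed fingers are about ±14 mm wide, from the tip up to 22 mm above the TCP. Above that the knuckles flare out: ±34 mm at 30 mm and ±61 mm at 65 mm. With the TCP at z = 0.128 the knuckles clear both the blade (top at 0.140) and the bar (top at 0.145), so I'll use that height.

```bash
python3 -m inch '[{"translation":[20,0,0],"twist":0},{"translation":[20,0,0],"twist":0},{"translation":[14,1,-1],"twist":0},{"translation":[0,0,0],"twist":0}]'
python3 - <<'E'
from h import *
show(target(0,.01,z=.128))
for n in("side",):
    im,d=optics.get_image(n); cv2.imwrite(f"pics/g3.png",cv2.resize(im[60:230,150:330],None,fx=3.3,fy=3.3,interpolation=cv2.INTER_CUBIC))
E
```

```text
time: 3.25
tcp_pos: [0.5888, 0.1604, 0.1348]
orientation: [-0.765, 1.563, -2.686]
wrist_force: [-0.1, 0.3, 0.8]
gripper_width: 0.0002
t 3.25 tcp [0.5888 0.1604 0.1348] F [-0.13  0.34  0.83] w 0.0002
axes x,y,z [[-0.007, -0.003, -1.0], [0.939, -0.343, -0.005], [-0.343, -0.939, 0.005]]
F along n -0.23 yaw err: y.n 1.0 y.b -0.003
tool shift mm [  6.9 -11.8  -0.8] world [-0.0109  0.0047 -0.0068]
```

View pics/g3.png

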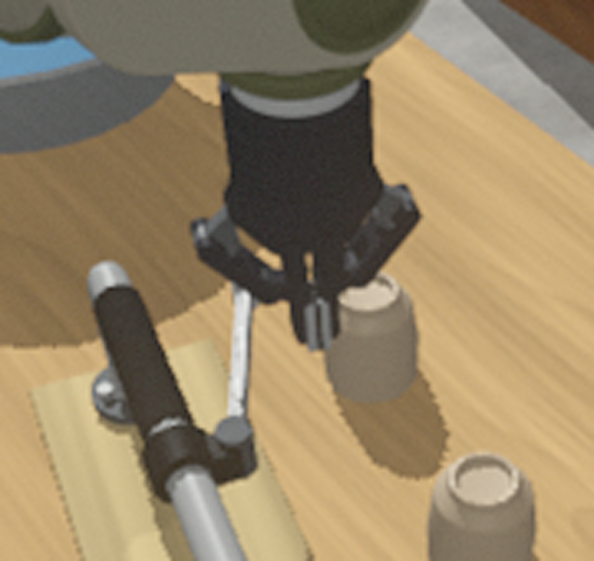

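The fingers, at crop (315,320), hang outside the blade with a clear gap and above cup0. I'll press in slowly now.

```bash
python3 -m inch '[{"translation":[4,-5,-1],"twist":0},{"translation":[3,-5,-1],"twist":0},{"translation":[1,-5,-1],"twist":0},{"translation":[0,-4,-1],"twist":0}]'
python3 -c "
from h import *
show(target(0.24,0,z=.128))"
python3 -m inch '[{"translation":[0,-4,-1],"twist":0},{"translation":[0,-4,-1],"twist":0}]'
python3 -c "
from h import *
show(target(0.24,0,z=.128))"
```

```text
time: 3.7
tcp_pos: [0.5728, 0.1716, 0.1313]
orientation: [0.777, 1.568, -1.144]
wrist_force: [0.1, 0.1, -0.5]
gripper_width: -0.0001
t 3.7 tcp [0.5728 0.1716 0.1313] F [ 0.09  0.1  -0.54] w -0.0001
axes x,y,z [[0.001, -0.003, -1.0], [0.939, -0.343, 0.002], [-0.343, -0.939, 0.002]]
F along n 0.05 yaw err: y.n 1.0 y.b -0.003
tool shift mm [  3.2 -24.8  -5.1] world [-0.0215  0.0133 -0.0033]
time: 3.9
tcp_pos: [0.5659, 0.1764, 0.1318]
orientation: [1.152, 1.566, -0.769]
wrist_force: [3.1, -2.4, -3.3]
gripper_width: 0.0002
t 3.9 tcp [0.5659 0.1764 0.1318] F [ 3.05 -2.42 -3.28] w 0.0002
axes x,y,z [[0.003, -0.003, -1.0], [0.939, -0.343, 0.004], [-0.343, -0.939, 0.002]]
F along n 3.7 yaw err: y.n 1.0 y.b -0.003
tool shift mm [  3.7 -16.7  -2.9] world [-0.0146  0.0085 -0.0038]
```

```bash
python3 -m inch '[{"translation":[0,-4,-1],"twist":0},{"translation":[0,-4,-1],"twist":0},{"translation":[0,-4,0],"twist":0}]'
python3 -c "
from h import *
show(target(0.24,0,z=.128))"
```

```text
time: 4.2
tcp_pos: [0.5563, 0.1818, 0.1318]
orientation: [1.327, 1.561, -0.595]
wrist_force: [7.5, -0.1, -3.6]
gripper_width: -0.0001
t 4.2 tcp [0.5563 0.1818 0.1318] F [ 7.48 -0.13 -3.58] w -0.0001
axes x,y,z [[0.008, -0.005, -1.0], [0.939, -0.344, 0.009], [-0.344, -0.939, 0.002]]
F along n 7.08 yaw err: y.n 1.0 y.b -0.004
tool shift mm [ 3.8 -5.8 -1.2] world [-0.005   0.0031 -0.0038]
```

```bash
python3 -m inch '[{"translation":[0,-3,0],"twist":0},{"translation":[0,-3,0],"twist":0}]'
python3 -c "
from h import *
show(target(0.24,0,z=.128))"
```

```text
time: 4.4
tcp_pos: [0.5522, 0.1838, 0.132]
orientation: [1.536, 1.557, -0.387]
wrist_force: [7.3, -3.3, -4.6]
gripper_width: -0.0
t 4.4 tcp [0.5522 0.1838 0.132 ] F [ 7.31 -3.3  -4.62] w -0.0
axes x,y,z [[0.013, -0.005, -1.0], [0.939, -0.344, 0.014], [-0.344, -0.939, 0.0]]
F along n 8.0 yaw err: y.n 1.0 y.b -0.004
tool shift mm [ 3.9 -1.2 -0.7] world [-0.0009  0.001  -0.004 ]
```

```bash
python3 -m inch '[{"translation":[0,-2,0],"twist":0},{"translation":[0,-2,0],"twist":0}]'
python3 -c "
from h import *
show(target(0.24,0,z=.128))"
```

```text
time: 4.6
tcp_pos: [0.5502, 0.1847, 0.132]
orientation: [1.598, 1.551, -0.325]
wrist_force: [8.4, -4.0, -4.6]
gripper_width: -0.0
t 4.6 tcp [0.5502 0.1847 0.132 ] F [ 8.41 -4.01 -4.61] w -0.0
axes x,y,z [[0.018, -0.006, -1.0], [0.938, -0.345, 0.019], [-0.345, -0.939, -0.001]]
F along n 9.27 yaw err: y.n 1.0 y.b -0.005
tool shift mm [ 4.   0.9 -0.5] world [ 0.0011  0.0002 -0.004 ]
```

```bash
python3 -m inch '[{"translation":[0,-2,0],"twist":0},{"translation":[0,-2,0],"twist":0}]'
python3 - <<'E'
from h import *
show(target(0.24,0,z=.128))
im,d=optics.get_image("side"); cv2.imwrite(f"pics/g4.png",cv2.resize(im[60:230,150:330],None,fx=3.3,fy=3.3,interpolation=cv2.INTER_CUBIC))
im,d=optics.get_image("top"); cv2.imwrite(f"pics/t4.png",im)
show()
E
```

```text
time: 4.8
tcp_pos: [0.5491, 0.1852, 0.1321]
orientation: [1.633, 1.544, -0.291]
wrist_force: [10.4, -5.4, -5.8]
gripper_width: -0.0003
t 4.8 tcp [0.5491 0.1852 0.1321] F [10.43 -5.41 -5.8 ] w -0.0003
axes x,y,z [[0.026, -0.008, -1.0], [0.938, -0.345, 0.027], [-0.345, -0.938, -0.002]]
F along n 11.65 yaw err: y.n 1.0 y.b -0.006
tool shift mm [ 4.2  2.1 -0.4] world [ 0.0022 -0.0003 -0.0041]
t 4.9 tcp [0.5492 0.1851 0.1321] F [ 8.97 -4.69 -5.96] w 0.0002
axes x,y,z [[0.026, -0.008, -1.0], [0.938, -0.345, 0.027], [-0.345, -0.938, -0.002]]
F along n 10.03 yaw err: y.n 1.0 y.b -0.006
```

View pics/g4.png

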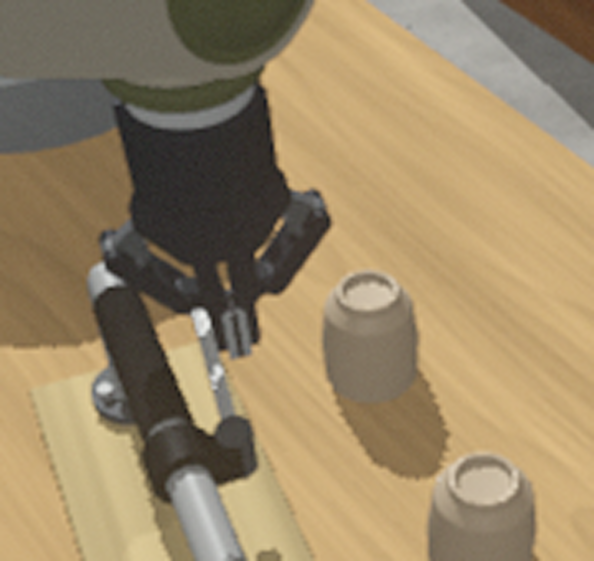

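```bash
python3 - <<'E'
from h import *
for q in (.15,.18,.21,.24):
    b,n=bl(q); p=proj('side',[*(H+.125*b),.14]); print(q,((p-[150,60])*3.3).round(1))
E
python3 -m inch '[{"translation":[0,-3,0],"twist":0},{"translation":[0,-3,0],"twist":0}]'
python3 -c "
from h import *
show(target(0.24,0,z=.128))"
```

```text
0.15 [211.6 279.5]
0.18 [205.2 280.4]
0.21 [198.9 281.4]
0.24 [192.5 282.6]
time: 5.1
tcp_pos: [0.5489, 0.1852, 0.1324]
orientation: [1.664, 1.53, -0.261]
wrist_force: [16.3, -7.2, -9.0]
gripper_width: -0.0
t 5.1 tcp [0.5489 0.1852 0.1324] F [16.31 -7.2  -8.96] w -0.0
axes x,y,z [[0.04, -0.011, -0.999], [0.937, -0.347, 0.041], [-0.347, -0.938, -0.004]]
F along n 17.78 yaw err: y.n 0.999 y.b -0.007
tool shift mm [ 4.5  2.2 -0.4] world [ 0.0024 -0.0004 -0.0044]
```

The fingers stopped advancing (0.3 mm over two rows) while the force rose from 10 to 18 N, so the lever is on its stop. I'll hold with light pushes.

```bash
python3 -m inch '[{"translation":[0,-1.5,0],"twist":0},{"translation":[0,-1.5,0],"twist":0},{"translation":[0,-1.5,0],"twist":0},{"translation":[0,-1.5,0],"twist":0},{"translation":[0,-1.5,0],"twist":0}]'
python3 -c "
from h import *
show(target(0.24,0,z=.128))"
```

```text
time: 5.6
tcp_pos: [0.5494, 0.185, 0.1326]
orientation: [1.688, 1.51, -0.239]
wrist_force: [9.0, -4.8, -6.0]
gripper_width: -0.0002
t 5.6 tcp [0.5494 0.185  0.1326] F [ 9.03 -4.79 -6.01] w -0.0002
axes x,y,z [[0.059, -0.014, -0.998], [0.935, -0.349, 0.06], [-0.349, -0.937, -0.007]]
F along n 10.12 yaw err: y.n 0.998 y.b -0.01
tool shift mm [ 4.7  1.6 -0.5] world [ 0.0019 -0.0002 -0.0046]
```

```bash
python3 - <<'E'
from h import *
for i in range(32):
    im,d=optics.get_image("side")
    if i%8==7: show(q=.24)
cv2.imwrite(f"pics/g5.png",cv2.resize(im[60:230,150:330],None,fx=3.3,fy=3.3,interpolation=cv2.INTER_CUBIC))
E
```

```text
t 6.0 tcp [0.5494 0.185  0.1326] F [ 8.7  -4.1  -4.62] w 0.0003
axes x,y,z [[0.058, -0.014, -0.998], [0.935, -0.349, 0.06], [-0.349, -0.937, -0.007]]
F along n 9.57 yaw err: y.n 0.998 y.b -0.01
t 6.4 tcp [0.5494 0.185  0.1326] F [ 8.26 -4.16 -5.02] w 0.0
axes x,y,z [[0.058, -0.014, -0.998], [0.935, -0.349, 0.06], [-0.349, -0.937, -0.007]]
F along n 9.18 yaw err: y.n 0.998 y.b -0.01
t 6.8 tcp [0.5494 0.185  0.1326] F [ 8.74 -5.06 -5.42] w 0.0
axes x,y,z [[0.058, -0.014, -0.998], [0.935, -0.349, 0.06], [-0.349, -0.937, -0.007]]
F along n 9.94 yaw err: y.n 0.998 y.b -0.01
t 7.2 tcp [0.5494 0.185  0.1326] F [ 8.36 -3.37 -4.93] w -0.0
axes x,y,z [[0.059, -0.014, -0.998], [0.935, -0.349, 0.06], [-0.349, -0.937, -0.007]]
F along n 9.0 yaw err: y.n 0.998 y.b -0.01
```

View pics/g5.png

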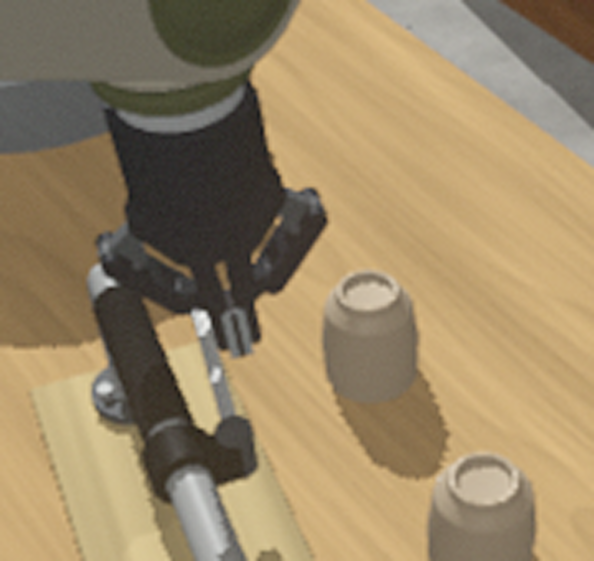

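The blade looks unchanged from the previous picture, with its visible end at crop (201,318), and it has been pressed since t≈4.8. I'll measure its angle from depth.

```bash
cat >> h.py <<'E'
def angle(f):
    im,d=optics.get_image('side'); np.savez(f,im=im,d=d); im,W=cloud('side',f)
    rel=W[...,:2]-H; a=0.587; 
    r=np.hypot(rel[...,0],rel[...,1]); th=np.arctan2(rel[...,0],rel[...,1])
    br=im.min(-1)
    k=(W[...,2]>.115)&(W[...,2]<.146)&(r>.022)&(r<.11)&(th>.1)&(th<.75)&(br>110)
    P=rel[k]; l=cv2.fitLine(P.astype(np.float32),cv2.DIST_HUBER,0,.001,.001).ravel()
    l[:2]*=np.sign(l[1]); print('n',k.sum(),'q~',round(.587-np.arctan2(l[0],l[1]),3),'q by median bearing',round(.587-np.median(th[k]),3))
E
python3 - <<'E'
from h import *
angle('pics/a1.npz')
E
python3 - <<'E'
import h,numpy as np
# same estimator on the rest picture
class O: pass
z=np.load('pics/side0.npz'); o=h.optics
class F:
    camera_model=staticmethod(o.camera_model)
    get_image=staticmethod(lambda n:(z['im'],z['d']))
h.optics=F; h.angle('pics/tmp.npz')
E
```

```text
n 183 q~ 0.222 q by median bearing 0.266
n 164 q~ -0.004 q by median bearing 0.02
```

The lever reads q ≈ 0.23–0.25 relative to the rest estimate, so it's at the stop and has been held for over 2 s. I'll release it now.

```bash
python3 -m inch '[{"translation":[0,8,0],"twist":0},{"translation":[0,9,0],"twist":0},{"translation":[1,9,0],"twist":0},{"translation":[1,9,0],"twist":0},{"translation":[1,5,0],"twist":0}]'
python3 -m inch '[{"translation":[1,0,0],"twist":0},{"translation":[1,0,0],"twist":0},{"translation":[0,0,0],"twist":0}]'
python3 - <<'E'
from h import *
show(target(0.24,0,z=.13)); angle('pics/a2.npz')
im=np.load('pics/a2.npz')['im']
cv2.imwrite(f"pics/g6.png",cv2.resize(im[60:230,150:330],None,fx=3.3,fy=3.3,interpolation=cv2.INTER_CUBIC))
E
```

```text
time: 7.75
tcp_pos: [0.5885, 0.1701, 0.1323]
orientation: [1.679, 1.51, -0.249]
wrist_force: [-0.3, 0.1, 0.3]
gripper_width: 0.0001
time: 8.05
tcp_pos: [0.5883, 0.1705, 0.1296]
orientation: [1.683, 1.511, -0.245]
wrist_force: [0.8, -0.4, 0.5]
gripper_width: -0.0
t 8.05 tcp [0.5883 0.1705 0.1296] F [ 0.77 -0.37  0.48] w -0.0
axes x,y,z [[0.058, -0.014, -0.998], [0.935, -0.349, 0.059], [-0.349, -0.937, -0.007]]
F along n 0.85 yaw err: y.n 0.998 y.b -0.01
tool shift mm [ -2.8 -39.6  -0.5] world [-0.037   0.0143  0.0004]
n 163 q~ -0.005 q by median bearing 0.022
```

View pics/g6.png

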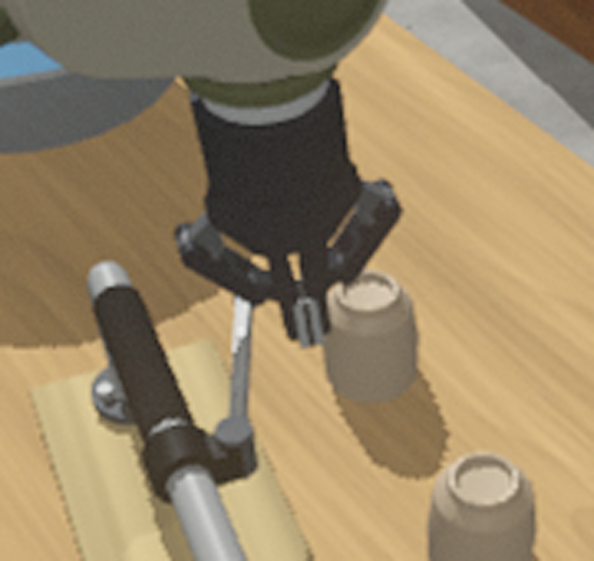

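The lever is back at its rest angle (q ≈ -0.005, same as the starting picture) and the fingers are clear of it. I'll pause briefly, then press again.

```bash
python3 -m inch '[{"translation":[0,0,0],"twist":0},{"translation":[0,0,0],"twist":0},{"translation":[0,-5,0],"twist":0},{"translation":[0,-6,0],"twist":0},{"translation":[0,-5,0],"twist":0}]'
python3 -m inch '[{"translation":[0,-4,0],"twist":0},{"translation":[0,-4,0],"twist":0},{"translation":[0,-4,0],"twist":0},{"translation":[0,-4,0],"twist":0}]'
python3 -c "
from h import *
show(target(0.24,0,z=.13))"
```

```text
time: 8.6
tcp_pos: [0.572, 0.1768, 0.1289]
orientation: [1.687, 1.511, -0.24]
wrist_force: [4.0, 0.4, 0.4]
gripper_width: -0.0002
time: 9.0
tcp_pos: [0.5592, 0.1831, 0.1295]
orientation: [1.739, 1.5, -0.189]
wrist_force: [6.4, 0.7, -1.7]
gripper_width: 0.0
t 9.0 tcp [0.5592 0.1831 0.1295] F [ 6.36  0.69 -1.67] w 0.0
axes x,y,z [[0.069, -0.013, -0.998], [0.935, -0.349, 0.069], [-0.349, -0.937, -0.012]]
F along n 5.75 yaw err: y.n 0.998 y.b -0.01
tool shift mm [-1.1 -7.9  1.1] world [-0.0079  0.0017  0.0005]
```

```bash
python3 -m inch '[{"translation":[0,-4,0],"twist":0},{"translation":[0,-4,0],"twist":0},{"translation":[0,-3,0],"twist":0}]'
python3 -c "
from h import *
show(target(0.24,0,z=.13))"
```

```text
time: 9.3
tcp_pos: [0.5517, 0.1868, 0.1296]
orientation: [1.761, 1.491, -0.167]
wrist_force: [8.3, -2.7, -4.0]
gripper_width: 0.0001
t 9.3 tcp [0.5517 0.1868 0.1296] F [ 8.3  -2.68 -4.05] w 0.0001
axes x,y,z [[0.079, -0.013, -0.997], [0.934, -0.349, 0.079], [-0.349, -0.937, -0.015]]
F along n 8.72 yaw err: y.n 0.997 y.b -0.011
tool shift mm [-0.4  0.4  2. ] world [-0.0004 -0.002   0.0004]
```

```bash
python3 -m inch '[{"translation":[0,-3,0],"twist":0},{"translation":[0,-3,0],"twist":0},{"translation":[0,-3,0],"twist":0}]'
python3 - <<'E'
from h import *
show(target(0.24,0,z=.13)); angle('pics/a3.npz')
for i in range(4): optics.get_image('side')
show()
E
```

```text
time: 9.6
tcp_pos: [0.5504, 0.1874, 0.13]
orientation: [1.753, 1.47, -0.176]
wrist_force: [16.8, -6.3, -8.8]
gripper_width: 0.0001
t 9.6 tcp [0.5504 0.1874 0.13  ] F [16.82 -6.27 -8.75] w 0.0001
axes x,y,z [[0.099, -0.018, -0.995], [0.932, -0.35, 0.099], [-0.35, -0.937, -0.018]]
F along n 17.95 yaw err: y.n 0.995 y.b -0.012
tool shift mm [0.2 1.7 2.1] world [ 0.0009 -0.0025 -0.    ]
n 179 q~ 0.168 q by median bearing 0.271
t 9.85 tcp [0.5504 0.1874 0.13  ] F [17.19 -5.42 -8.28] w 0.0001
axes x,y,z [[0.098, -0.017, -0.995], [0.932, -0.35, 0.098], [-0.35, -0.937, -0.018]]
F along n 18.0 yaw err: y.n 0.995 y.b -0.012
```

```bash
python3 - <<'E'
from h import *
im=np.load('pics/a3.npz')['im']; cv2.imwrite("pics/g7.png",np.hstack([cv2.resize(im[60:330,150:420],(540,540),interpolation=cv2.INTER_CUBIC)]))
t,d=optics.get_image('top'); cv2.imwrite('pics/t7.png',t)
for p in [(.571,.205),(.5513,.2193)]: pass
show()
E
```

```text
t 9.9 tcp [0.5505 0.1874 0.13  ] F [16.   -5.88 -8.07] w -0.0003
axes x,y,z [[0.098, -0.017, -0.995], [0.932, -0.35, 0.098], [-0.35, -0.937, -0.018]]
F along n 17.05 yaw err: y.n 0.995 y.b -0.012
```

View pics/g7.png

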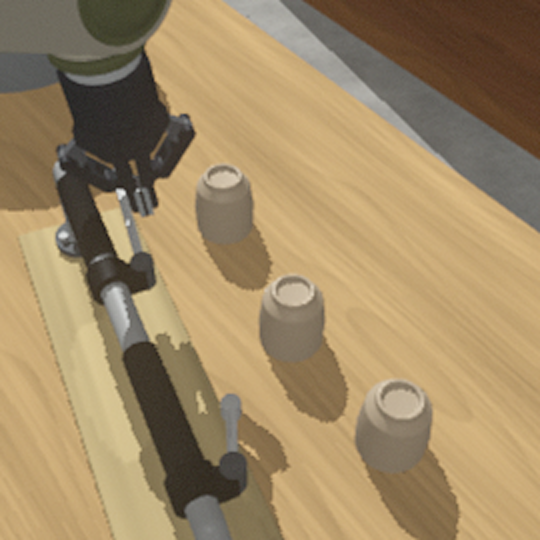

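View pics/t7.png

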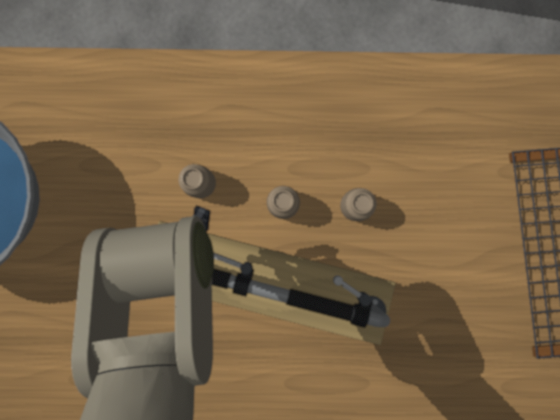

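Cups are where they started in the top view: (196,181), (284,203) and (359,205). The short lever is at rest with its tip at (337,281), and the fingers hold the long blade at about 17–18 N. I'm handing in.

```bash
python3 - <<'E'
from plant import ticket
from h import *
print(ticket.finish_job()); show()
E
```

```text
the job is handed in; nothing more can be done
None
the job is handed in; nothing more can be done
```

I pressed the brake lever to its stop with the backs of the closed fingers and held it there for more than 2 s. I then backed off so it sprang right out, and pressed it to its stop again. The job was handed in at about 9.9 s of the 42 s, with the fingers still holding it there; no verdict was given.

**First press:** the fingers stopped advancing while the force rose to 18 N. I then eased to 9–10 N for the hold, and the depth picture put the lever at about 0.23–0.25 rad.

**Release:** the lever read -0.005 rad, the same as in the starting picture, and I saw no contact force above the sensor noise.

**Final hold:** the force was steady at 17–18 N, about twice the spring's force at the stop, with the fingertips not moving. In the last pictures the cups and the short lever had not moved. By geometry the gripper cleared the bar by more than 30 mm.

**Checks that disagreed:**
- **Final angle:** the line fit on the last picture gave only 0.168 rad, most likely because finger pixels got into it. The bearing estimate from the same picture gave about 0.25 rad, and that matches the force and the finger position.
- **Tool tilt:** the tool tilted to about 0.1 rad while pushing, which the moves could not correct.

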